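# Park the cam cover on spacer sticks above the cylinder head

## Robot

A 6-joint arm with a two-finger parallel gripper is mounted at the origin on the work surface. World frame = base frame: x ahead of the robot, y to its left, z up, the work surface at z = 0. Lengths are in m, angles in rad, forces in N, time in s.
With the tool pointing down it reaches from about 0.225 to 0.875 m from the base axis. Payload 3.4 kg.
Tool frame: the origin (TCP) lies at the very end of the fingers, on their centre line; the grasp point (between the pads) lies 19 mm behind it (grip_depth is the distance from the TCP to the grasp point, in m); x points along the fingers, z is the direction in which the jaws open and shut, and the axes are right-handed (so a half turn about x gives the same grasp; the last joint's range is limited). The gripper opens to 85 mm and grips with 20 to 120 N. Pads are 22 mm wide; open, the fingers measure 114 mm over their backs; the gripper's body (76 mm by 85 mm) begins 54 mm behind the grasp point. The pads swing forward as they close: fully open they stand 13 mm farther back than shut.
Start: joints at [0.982, 0.276, 1.505, -0, 1.361, -0.121], TCP at [0.259, 0.513, 0.231] pointing down, gripper open.
Joint ranges: [-2.89, 2.89], [-0.75, 2.08], [0.22, 2.7], [-1.18, 4.32], [0.11, 2.71], [-2.7, 2.7]. Speed limits (rad/s): [2.57, 2.57, 3.14, 3.14, 3.14, 3.14].

## Interface

Orientations are given as a unit quaternion [w, x, y, z].
In Python, from rig import get_state, get_image, sign_off, grip_depth gives the robot as it stands. The module is installed in compiled form; this text tells all that it offers.
- The arm moves only by the tool arm_command, never from a script. Its argument "series" is a list of rows, each an object with "dp": the shift along the tool's x, y, z scaled (see below), a list of three; "angular": the turn, a rotation vector about the tool's x, y, z scaled (see below), a list of three; "gripper": the finger opening in mm, from 0 to 85.4. A call has exactly 8 rows; each row shifts and turns the pose as measured when the row begins, along the tool's axes as they then stand; what a row does not reach is not made up. The controller multiplies each number of a shift by 0.12 m and each number of a turn by 90 degrees. A row lasts 1/8 s, in which the tool goes at most 62.5 mm and 10.7 degrees, less where a joint would pass 70% of its speed; a pose out of reach is approached as far as the arm can. A call with a number of a shift or a turn outside -1 to 1 is refused whole. A call with a gripper value outside its range is refused whole. The fingers move at their own pace and stop on an object; "grip_force" is the grip in N (left out, the last holds). Time passes only in rows, so rows that do not move let the fingers close, or fill a call up. It gives the time, the measured TCP pose, the force and the opening at its end, in the units of the state.
- get_state(): the state, without advancing time (a new reading comes with each control period).
- get_image(name): name is "scene" or "top"; returns a dict with "image" (400x640x3 uint8, blue, green, red), "depth" (400x640 float32, m along the optical axis (not along the pixel's ray), 0 where there is no reading), "mtx" (3x3 intrinsics, pixels), "view" (4x4, takes a point from world to camera coordinates). Camera axes: x right, y up, looking along -z (the intrinsics and any distortion apply to the point x, -y, -z); pixel columns grow to the right and rows downward; lengths in m; the calibration is good to about 2 mm. A picture is of the moment at which its call begins.
- sign_off(): hands the job in, once; it reports no verdict.
The state is a dict: "clock": time; "qpos": joint angles; "qd": joint speeds; "effort": joint torques, N m; "position": TCP position; "ee_rot": TCP orientation; "contact_force": force on the tool from outside, world axes, zero at the start; "moment": the same for the moment, N m; "width": finger opening in m.
Only numpy, scipy, OpenCV 4.12 (cv2) and the standard library are available. Lean on these libraries where they do the work, as an engineer would, in place of code of your own. Each camera call takes 0.05 s, during which the arm holds its last target. There are 200 camera calls.

## Task

Lay the spare thick spacer stick crossways on the cylinder head's machined face, parallel to the stick already there and about as far from the middle on the other side; then set the cam cover on the two sticks, centred over the head and lengthways along it, so that it rests level and clear of the face. Set both down gently, never let the cover touch the head, and leave the first stick, the thin strip, the socket and the adapter where they are.

Things in the scene. Friction and masses are not known exactly. Their poses are not given: they have to be found in the camera images.
- head: Aluminium three-cylinder engine head lying on the bench, left or right of the middle, heavy and fixed, 330 x 155 x 110 mm (x, y, z); two low studs stick out of its +x end (away from the robot). Origin: centre of its underside, on the bench (z = 0); x along its length, z up. The flat machined face with three round chambers is its top, 110 mm up.
- stick_set: Wooden spacer stick, 22 x 170 x 22 mm, loose, already lying crossways on the head's face, 85 to 115 mm from the middle, towards the head's -x end (the end nearer the robot). Origin: centre of its underside; y along its length, z up.
- stick_spare: The spare wooden spacer stick, same size as the first (22 x 170 x 22 mm, about 45 g), loose on the bench between head and cover, lying roughly along world y. Origin: centre of its underside; y along its length, z up.
- strip_thin: A thin wooden strip, 22 x 170 mm and only 10 mm high, loose on the bench, lying like the spare stick, nearer to the robot or farther than it. Not to be used. Origin: centre of its underside; y along its length.
- cover: Grey cast cam cover, 280 x 120 mm (x, y), loose, 0.6-0.9 kg, flat side down on the bench on the side away from the head. Origin: centre of its underside; x along its length, z up; balanced at the middle. Deck 45 mm up; on its middle a rail to grip by, 130 mm long (x), 34 mm wide (y), top at 81 mm. Filler cap 42 mm across at x=+100, stub 16 mm across at x=-105, y=+25, both up to 62 mm.
- socket: Bright steel socket, 26 mm across, 32 mm tall, standing on the bench beside the sticks, widest at the top. Origin: centre of its underside. A bystander.
- adapter: Dark steel drive adapter, 27 mm across, 36 mm tall, standing on the bench beside the sticks, narrow at the top. Origin: centre of its underside. A bystander.
Mind the look-alikes: they are no part of the job. Leave any purple or red look-alike of the stick_spare alone.

How it is judged:
On the way:
1. the spare stick lies crossways on the head's face, on the half without a stick, let go and still, with the cover not yet on it (x of stick_spare in the frame of head between 0.06 and 0.135 m and y of stick_spare in the frame of head between -0.025 and 0.025 m and z of stick_spare in the frame of head between 0.105 and 0.137 m and angle between the y axis of stick_spare and the y axis of head, either way round below 0.2 rad and contact force between stick_spare and head above 0.1 N and contact force between stick_spare and the fingers below 0.1 N and contact force between stick_spare and cover below 0.1 N and linear speed of stick_spare below 0.02 m/s), for 0.2 s.
At the end, for the whole second after the job is handed in: Spare stick on the face, 60-135 mm from the middle (+x half), within 25 mm sideways, crossways to 0.2 rad; first stick moved under 25 mm. Cover rests on both, underside 132 mm (+-4) up, level to 0.03 rad, along the head to 0.15 rad, centred to 30 mm along, 25 mm across, still (x of stick_spare in the frame of head between 0.06 and 0.135 m and y of stick_spare in the frame of head between -0.025 and 0.025 m and z of stick_spare in the frame of head between 0.105 and 0.137 m and angle between the y axis of stick_spare and the y axis of head, either way round below 0.2 rad and contact force between each of stick_spare, stick_set and head above 0.1 N and angle between the y axis of stick_set and the y axis of head, either way round below 0.25 rad and distance of stick_set from where it was at the start of the episode below 0.025 m and x of cover in the frame of head between -0.03 and 0.03 m and y of cover in the frame of head between -0.025 and 0.025 m and z of cover in the frame of head between 0.128 and 0.136 m and angle between the x axis of cover and the x axis of head, either way round below 0.15 rad and angle between cover's own z axis and vertical below 0.03 rad and contact force between cover and stick_spare above 0.5 N and contact force between cover and stick_set above 0.5 N and linear speed of each of cover, stick_spare below 0.02 m/s and angular speed of cover below 0.1 rad/s); the robot touches nothing.
It fails at once if the cover or the spare stick is dropped (moving faster than 0.35 m/s with the fingers off it, a fall of over 6 mm) ((linear speed of cover above 0.35 m/s and contact force between cover and the fingers below 0.05 N) or (linear speed of stick_spare above 0.35 m/s and contact force between stick_spare and the fingers below 0.05 N)).
It fails at once if the cover touches the head (contact force between cover and head above 1 N).
It fails at once if the cover is pressed or knocked hard on a stick (over 60 N) (contact force between cover and stick_set above 60 N or contact force between cover and stick_spare above 60 N).
It fails at once if the spare stick is pressed or knocked hard on the head's face (over 60 N) (contact force between stick_spare and head above 60 N).
It fails at once if the thin strip, the socket or the adapter is moved by more than 30 mm (distance of any of strip_thin, socket, adapter from where it was at the start of the episode above 0.03 m).
It also fails if it takes over 64 s, if anything falls off the work surface, if the arm or the gripper's body presses on something with over 40 N, if the wrist force passes 120 N, or if a joint passes its speed limit or range.

## Working session

There is one attempt and no reset: what is moved stays moved. The work goes in short steps, Python scripts to look and compute and a tool call to move; the robot and the scene stay as the last step left them, time stands still between calls to the robot, and variables do not carry over. Pictures are saved under pics/ and viewed, about 8 in all and at most 12, crops included, and the job is handed in when it is done.

Besides the shell and the picture viewer there is one more tool, called after "Request:" by a JSON object that holds its "api" and its "payload". arm_command: Moves the arm, as the interface text tells. Its arguments: {"type":"object","properties":{"series":{"type":"array","items":{"type":"object","properties":{"dp":{"type":"array","items":{"type":"number"}},"angular":{"type":"array","items":{"type":"number"}},"gripper":{"type":"number"}}}},"grip_force":{"type":"number"}},"required":["series"]}

```bash
mkdir -p pics; cat > h.py <<'E'
import numpy as np,cv2
from rig import get_state,get_image,sign_off,grip_depth
def cloud(d):
    K=d["mtx"];V=d["view"];z=d["depth"].astype(float);v,u=np.indices(z.shape)
    x=(u-K[0,2])/K[0,0]*z;y=(v-K[1,2])/K[1,1]*z
    P=np.stack([x,-y,-z,np.ones_like(z)],-1)@np.linalg.inv(V).T
    P=P[...,:3];P[z<=0]=np.nan
    return P
def rect(P,m):
    q=P[m][:,:2];q=q[np.isfinite(q).all(1)].astype(np.float32)
    return cv2.minAreaRect(q*1000)
E
python3 - <<'E'
from h import *
print(get_state(),grip_depth)
for n in("top","scene"):
    d=get_image(n);cv2.imwrite(f"pics/{n}0.png",d["image"]);np.savez(f"{n}0.npz",**d);print(d["mtx"],d["view"],(d["depth"]>0).mean())
E
```

```text
{'clock': 0.0, 'qpos': array([ 9.82004046e-01,  2.76612588e-01,  1.50611998e+00,  1.21522983e-05,
        1.36070258e+00, -1.21020088e-01]), 'qd': array([ 0.00026942,  0.00105591, -0.00045649, -0.00081732,  0.00079575,
        0.00017131]), 'effort': array([-1.34525420e-03, -4.16773868e+01, -2.45803320e+01, -5.58516222e-04,
        1.11068023e-02, -1.36103171e-06]), 'position': array([0.25898674, 0.51278867, 0.23043492]), 'ee_rot': array([ 0.60167281, -0.37077388,  0.60286028,  0.37023782]), 'contact_force': array([ 0.14030899,  0.64454284, -0.04759516]), 'moment': array([-0.0334948 , -0.02332294,  0.03132146]), 'width': 0.08549717112286448} 0.0187
[[453.00419027   0.         317.78694311]
 [  0.         453.00419027 205.36897989]
 [  0.           0.           1.        ]] [[-0.01509507 -0.99985412  0.00799206 -0.0241635 ]
 [ 0.99783475 -0.01455189  0.0641409  -0.48148668]
 [-0.06401524  0.00894297  0.99790885 -1.3759152 ]
 [ 0.          0.          0.          1.        ]] 0.99596484375
[[377.89537623   0.         322.47724961]
 [  0.         377.89537623 195.73500311]
 [  0.           0.           1.        ]] [[ 0.26270059  0.96486716  0.00444654 -0.10683138]
 [-0.74788956  0.20070894  0.63275361  0.2961263 ]
 [ 0.60963072 -0.16955026  0.77434043 -1.29470098]
 [ 0.          0.          0.          1.        ]] 0.99585546875
```

View pics/top0.png

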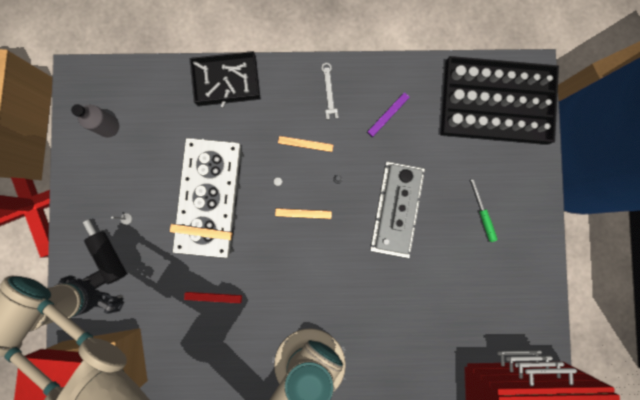

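View pics/scene0.png

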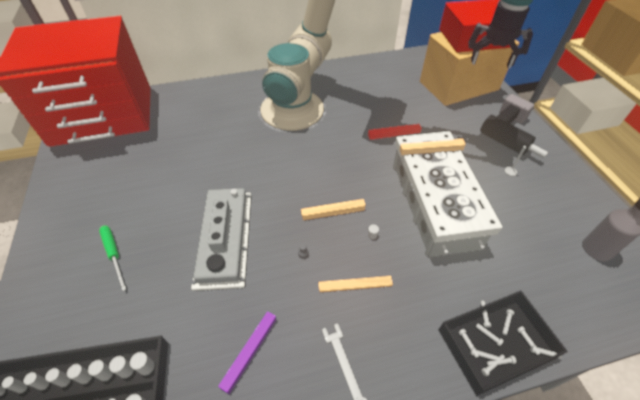

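The top view shows the head at (207,198) with the first stick at (200,232), and the cover at (398,210).
Things that could be taken for the spare stick:
- wooden bars at (305,144) and (303,213), of which one is the thin strip
- the first stick at (200,232)
- the red look-alike at (213,298)
- the purple look-alike at (388,115)

The socket is at (278,181) and the adapter at (337,179). I'll use height from depth to tell the two wooden bars apart.

```bash
python3 - <<'E'
from h import *
T=dict(np.load("top0.npz"));S=dict(np.load("scene0.npz"))
def wood(d):
    h=cv2.cvtColor(d["image"],cv2.COLOR_BGR2HSV);return cv2.inRange(h,(10,70,150),(25,255,255))
for nm,d in(("top",T),("scene",S)):
    P=cloud(d);n,l,st,c=cv2.connectedComponentsWithStats(wood(d))
    for i in range(1,n):
        if 100<st[i,4]<1500:
            m=l==i;z=P[m][:,2];me=np.nanmedian(z)
            mm=m&(np.abs(P[...,2]-me)<.005)
            print(nm,c[i].round(),st[i,4],"z med/p90",me.round(4),np.nanpercentile(z,90).round(4),rect(P,mm))
P=cloud(T);z=P[...,2]
def reg(a,b,u0,u1,v0,v1):
    m=np.zeros(z.shape,bool);m[v0:v1,u0:u1]=1;return m&(z>a)&(z<b)
print("head",rect(P,reg(.100,.118,165,250,130,265)))
print("cover deck",rect(P,reg(.035,.052,365,430,155,265)))
print("cover all",rect(P,reg(.005,.09,365,430,155,265)))
print("rail",rect(P,reg(.07,.09,365,430,155,265)),"maxz",np.nanmax(z[160:260,370:425]))
print("socket",rect(P,reg(.025,.04,265,290,170,195)),"adapter",rect(P,reg(.015,.045,325,350,170,190)))
print("cover highs",rect(P,reg(.055,.067,390,425,160,190)), rect(P,reg(.055,.067,370,400,230,260)))
print("bench",np.nanmedian(z[140:200,340:365]))
I=T["image"];c=np.hstack([cv2.resize(I[125:230,260:350],None,fx=5,fy=5)]);cv2.imwrite("pics/crop1.png",c)
E
```

```text
top [ 2. 69.] 229 z med/p90 -0.4181 -0.4123 ((1062.60498046875, 1244.84326171875), (216.59103393554688, 25.378915786743164), 1.0158936977386475)
top [305. 143.] 469 z med/p90 0.0094 0.0131 ((675.6326904296875, 5.340202331542969), (169.37538146972656, 26.175212860107422), 80.41363525390625)
top [303. 213.] 476 z med/p90 0.0215 0.0254 ((457.082275390625, 15.667442321777344), (168.916015625, 22.10809326171875), 86.42084503173828)
top [200. 231.] 500 z med/p90 0.1319 0.1351 ((404.3211364746094, 300.5892333984375), (170.67393493652344, 21.85750961303711), 81.16900634765625)
scene [628.   6.] 332 z med/p90 0.018 0.0206 ((-327.98968505859375, 1650.37744140625), (138.271728515625, 228.8196563720703), 47.578407287597656)
scene [611.  68.] 1105 z med/p90 -0.2024 -0.1935 ((-193.1146697998047, 1622.05859375), (512.7323608398438, 162.60562133789062), 1.3885797262191772)
scene [ 24. 147.] 615 z med/p90 -0.5881 -0.5834 ((-862.1447143554688, -1337.431884765625), (238.93954467773438, 193.07669067382812), 0.6923139691352844)
scene [433. 147.] 682 z med/p90 0.1306 0.1339 ((406.9234924316406, 299.980499
[... 585 characters left out ...]
r all ((464.8173828125, -276.77685546875), (199.11976623535156, 335.3322448730469), 88.79421997070312)
rail ((488.75274658203125, -280.6468505859375), (35.934181213378906, 176.2935028076172), 78.27031707763672) maxz 0.08750341506951753
socket ((555.38232421875, 91.16746520996094), (23.653409957885742, 21.862241744995117), 46.73406219482422) adapter ((562.1759033203125, -92.53472900390625), (21.831829071044922, 24.661819458007812), 43.03729248046875)
cover highs ((552.3963012695312, -293.44378662109375), (40.26589584350586, 62.468257904052734), 84.0887451171875) ((381.4595947265625, -247.1111297607422), (12.825815200805664, 56.77399826049805), 37.913787841796875)
bench -1.0418987398397306e-05
```

View pics/crop1.png

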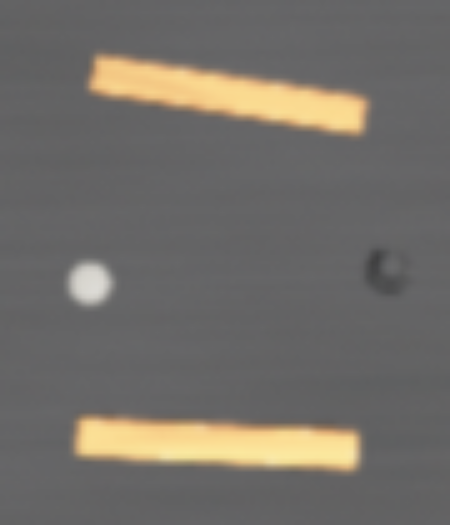

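Depth settles it. The bar at (303,213) is 21.5 mm high, so it is the spare stick; the one at (305,144) is 10 mm high, so it is the thin strip. Next I refine the head and cover and write the move calculator.

```bash
cat >> h.py <<'E'
from scipy.spatial.transform import Rotation as R
def plan(x,y,z,jaw):
    "jaw: world heading (deg) of opening axis; prints total move in tool units"
    s=get_state();r=R.from_quat(np.roll(s["ee_rot"],-1));M=r.as_matrix();p=s["position"]
    c=[]
    for k in(0,180):
        a=np.radians(jaw+k);zt=np.array([np.cos(a),np.sin(a),0]);xt=np.array([0,0,-1.]);
        T=np.stack([xt,np.cross(zt,xt),zt],1);v=R.from_matrix(M.T@T).as_rotvec();c.append(v)
    v=min(c,key=np.linalg.norm)
    print("t",round(s["clock"],2),"p",p.round(4),"jaw",np.degrees(np.arctan2(M[1,2],M[0,2])).round(1),"tilt x",M[:,0].round(3),"q",s["qpos"].round(2),"w",round(s["width"],4),"F",s["contact_force"].round(1))
    print("world d",(np.array([x,y,z])-p).round(4),"dp units",(M.T@(np.array([x,y,z])-p)/.12).round(3),"ang units",(v/(np.pi/2)).round(3), "alt", [ (q/(np.pi/2)).round(2) for q in c])
    print("tool axes y",M[:,1].round(3),"z",M[:,2].round(3))
E
python3 - <<'E'
from h import *
T=dict(np.load("top0.npz"));S=dict(np.load("scene0.npz"))
for nm,d in(("top",T),("scene",S)):
    P=cloud(d);X,Y,Z=P[...,0],P[...,1],P[...,2]
    def fit(x0,y0,a,b,hx,hy):
        m=(Z>a)&(Z<b)&(np.hypot(X-x0,Y-y0)<.22)&(np.abs(X-x0)<hx)&(np.abs(Y-y0)<hy)
        n,l,st,c=cv2.connectedComponentsWithStats(m.astype(np.uint8));m=l==1+st[1:,4].argmax()
        return rect(P,m),st[1:,4].max()
    print(nm,"head",fit(.503,.287,.104,.116,.2,.12))
    print("cover deck",fit(.466,-.275,.038,.052,.2,.12),"any",fit(.466,-.275,.004,.09,.2,.12),"rail",fit(.466,-.275,.072,.09,.2,.12))
    yaw=np.radians(-11.3)
plan(.4575,.0155,.15,-3.5)
E
```

```text
top head (((539.9912109375, 285.6203918457031), (156.86495971679688, 256.4131164550781), 83.55406188964844), np.int32(4634))
cover deck (((466.0792236328125, -275.1083984375), (100.68274688720703, 261.8171081542969), 78.63777923583984), np.int32(2047)) any (((463.29998779296875, -275.39990234375), (127.33673095703125, 291.6309814453125), 79.0402603149414), np.int32(3543)) rail (((466.15277099609375, -275.0931701660156), (35.01844024658203, 129.81842041015625), 79.06534576416016), np.int32(525))
scene head (((538.7679443359375, 284.40240478515625), (159.6430206298828, 265.1494140625), 84.72038269042969), np.int32(5282))
cover deck (((467.82403564453125, -275.2960510253906), (99.24225616455078, 263.48016357421875), 78.35871124267578), np.int32(2500)) any (((466.8729248046875, -278.149169921875), (125.36956024169922, 281.05035400390625), 78.57628631591797), np.int32(4785)) rail (((466.32586669921875, -275.3505554199219), (34.160484313964844, 132.01316833496094), 78.38257598876953), np.int32(691))
t 0.1 p [0.259  0.5128 0.2305] jaw 63.2 tilt x [-0.001 -0.001 -1.   ] q [ 0.98  0.28  1.51  0.    1.36 -0.12] w 0.0854 F [ 0.7 -0.3 -0.1]
world d [ 0.1985 -0.4973 -0.0805] dp units [ 0.675 -3.345 -2.952] ang units [ 0.741 -0.001  0.   ] alt [array([ 0.74, -0.  ,  0.  ]), array([-1.26, -0.  , -0.  ])]
tool axes y [-0.893  0.451  0.   ] z [ 0.451  0.893 -0.002]
```

```bash
cat >> h.py <<'E'
def rows(x,y,z,jaw,n):
    plan(x,y,z,jaw)
    s=get_state();M=R.from_quat(np.roll(s["ee_rot"],-1)).as_matrix();D=(np.array([x,y,z])-s["position"])/n
    a0=np.degrees(np.arctan2(M[1,2],M[0,2]));da=(jaw-a0+90)%180-90
    for i in range(n):
        t=da-np.sign(da)*max(abs(da)-10.7*i,0)
        print(i,"dp",(R.from_rotvec([0,0,np.radians(t)]).as_matrix()@M).T.dot(D/.12).round(2),"ang",(-np.sign(da)*np.clip(abs(da-t),0,10.7)/90).round(3))
E
python3 -c "
from h import *
rows(.4575,.0155,.12,-3.5,14)"
```

```text
t 0.1 p [0.259  0.5128 0.2305] jaw 63.2 tilt x [-0.001 -0.001 -1.   ] q [ 0.98  0.28  1.51  0.    1.36 -0.12] w 0.0854 F [ 0.7 -0.3 -0.1]
world d [ 0.1985 -0.4973 -0.1105] dp units [ 0.925 -3.345 -2.952] ang units [ 0.741 -0.001  0.   ] alt [array([ 0.74, -0.  ,  0.  ]), array([-1.26, -0.  , -0.  ])]
tool axes y [-0.893  0.451  0.   ] z [ 0.451  0.893 -0.002]
0 dp [ 0.07 -0.24 -0.21] ang 0.119
1 dp [ 0.07 -0.27 -0.16] ang 0.119
2 dp [ 0.07 -0.3  -0.11] ang 0.119
3 dp [ 0.07 -0.31 -0.05] ang 0.119
4 dp [ 0.07 -0.32  0.01] ang 0.119
5 dp [ 0.07 -0.31  0.07] ang 0.119
6 dp [ 0.07 -0.29  0.12] ang 0.028
7 dp [ 0.07 -0.29  0.14] ang 0.0
8 dp [ 0.07 -0.29  0.14] ang 0.0
9 dp [ 0.07 -0.29  0.14] ang 0.0
10 dp [ 0.07 -0.29  0.14] ang 0.0
11 dp [ 0.07 -0.29  0.14] ang 0.0
12 dp [ 0.07 -0.29  0.14] ang 0.0
13 dp [ 0.07 -0.29  0.14] ang 0.0
```

Request:
{"api": "arm_command", "payload": {"series": [{"dp": [0, -0.24, -0.21], "angular": [0.119, 0, 0], "gripper": 85}, {"dp": [0, -0.27, -0.16], "angular": [0.119, 0, 0], "gripper": 85}, {"dp": [0, -0.3, -0.11], "angular": [0.119, 0, 0], "gripper": 85}, {"dp": [0, -0.31, -0.05], "angular": [0.119, 0, 0], "gripper": 85}, {"dp": [0, -0.32, 0.01], "angular": [0.119, 0, 0], "gripper": 85}, {"dp": [0, -0.31, 0.07], "angular": [0.119, 0, 0], "gripper": 85}, {"dp": [0, -0.29, 0.12], "angular": [0.03, 0, 0], "gripper": 85}, {"dp": [0, -0.29, 0.14], "angular": [0, 0, 0], "gripper": 85}]}}

```text
clock: 1.1
position: [0.371, 0.2217, 0.2273]
ee_rot: [0.705, 0.025, 0.708, -0.029]
contact_force: [0.4, 0.3, 0.3]
width: 0.0847
```

```bash
python3 -c "
from h import *
rows(.4575,.0155,.1,-3.5,8)"
```

```text
t 1.1 p [0.371  0.2217 0.2273] jaw -4.4 tilt x [-0.005 -0.005 -1.   ] q [ 0.38  0.06  1.78 -0.    1.3   0.46] w 0.0847 F [0.4 0.3 0.3]
world d [ 0.0865 -0.2062 -0.1273] dp units [ 1.066 -1.652  0.856] ang units [-0.01  -0.003  0.004] alt [array([-0.01, -0.  ,  0.  ]), array([1.99, 0.01, 0.  ])]
tool axes y [ 0.077  0.997 -0.006] z [ 0.997 -0.077 -0.005]
0 dp [ 0.13 -0.21  0.11] ang -0.01
1 dp [ 0.13 -0.21  0.1 ] ang -0.0
2 dp [ 0.13 -0.21  0.1 ] ang -0.0
3 dp [ 0.13 -0.21  0.1 ] ang -0.0
4 dp [ 0.13 -0.21  0.1 ] ang -0.0
5 dp [ 0.13 -0.21  0.1 ] ang -0.0
6 dp [ 0.13 -0.21  0.1 ] ang -0.0
7 dp [ 0.13 -0.21  0.1 ] ang -0.0
```

Request:
{"api": "arm_command", "payload": {"series": [{"dp": [0.05, -0.28, 0.14], "angular": [-0.01, -0.003, 0.004], "gripper": 85}, {"dp": [0.1, -0.28, 0.14], "angular": [0, 0, 0], "gripper": 85}, {"dp": [0.15, -0.28, 0.14], "angular": [0, 0, 0], "gripper": 85}, {"dp": [0.15, -0.28, 0.14], "angular": [0, 0, 0], "gripper": 85}, {"dp": [0.15, -0.26, 0.14], "angular": [0, 0, 0], "gripper": 85}, {"dp": [0.15, -0.2, 0.1], "angular": [0, 0, 0], "gripper": 85}, {"dp": [0.1, -0.07, 0.05], "angular": [0, 0, 0], "gripper": 85}, {"dp": [0.1, 0, 0], "angular": [0, 0, 0], "gripper": 85}]}}

```text
clock: 2.1
position: [0.4628, 0.0092, 0.1094]
ee_rot: [0.707, 0.024, 0.706, -0.022]
contact_force: [-0.1, -0.4, -0.3]
width: 0.085
```

```bash
python3 -c "
from h import *
plan(.4575,.0155,.003,-3.5)"
```

```text
t 2.1 p [0.4628 0.0092 0.1094] jaw -3.7 tilt x [ 0.002  0.002 -1.   ] q [-0.13  0.22  1.92  0.    1.   -0.07] w 0.085 F [-0.1 -0.4 -0.3]
world d [-0.0053  0.0063 -0.1064] dp units [ 0.887  0.047 -0.049] ang units [-0.003  0.001 -0.002] alt [array([-0.,  0., -0.]), array([ 2., -0., -0.])]
tool axes y [0.065 0.998 0.002] z [ 0.998 -0.065  0.002]
```

Request:
{"api": "arm_command", "payload": {"series": [{"dp": [0.1, 0.05, -0.05], "angular": [0, 0, 0], "gripper": 85}, {"dp": [0.18, 0, 0], "angular": [0, 0, 0], "gripper": 85}, {"dp": [0.18, 0, 0], "angular": [0, 0, 0], "gripper": 85}, {"dp": [0.18, 0, 0], "angular": [0, 0, 0], "gripper": 85}, {"dp": [0.1, 0, 0], "angular": [0, 0, 0], "gripper": 85}, {"dp": [0.06, 0, 0], "angular": [0, 0, 0], "gripper": 85}, {"dp": [0.03, 0, 0], "angular": [0, 0, 0], "gripper": 85}, {"dp": [0, 0, 0], "angular": [0, 0, 0], "gripper": 85}]}}

```text
clock: 3.1
position: [0.4527, 0.0241, 0.0062]
ee_rot: [0.707, 0.022, 0.707, -0.019]
contact_force: [-0.2, 0.2, 0.5]
width: 0.0849
```

```bash
python3 -c "
from h import *
plan(.4575,.0155,.003,-3.5)"
```

```text
t 3.1 p [0.4527 0.0241 0.0062] jaw -3.3 tilt x [ 0.001  0.005 -1.   ] q [-0.1   0.35  2.07  0.01  0.72 -0.05] w 0.0849 F [-0.2  0.2  0.5]
world d [ 0.0048 -0.0086 -0.0032] dp units [ 0.027 -0.069  0.044] ang units [ 0.002  0.    -0.003] alt [array([ 0.,  0., -0.]), array([-2.  ,  0.01,  0.  ])]
tool axes y [0.058 0.998 0.005] z [ 0.998 -0.058  0.   ]
```

Request:
{"api": "arm_command", "payload": {"series": [{"dp": [0.01, -0.05, 0.03], "angular": [0, 0, -0.003], "gripper": 85}, {"dp": [0.01, -0.02, 0.01], "angular": [0, 0, 0], "gripper": 85}, {"dp": [0, 0, 0], "angular": [0, 0, 0], "gripper": 30}, {"dp": [0, 0, 0], "angular": [0, 0, 0], "gripper": 30}, {"dp": [0, 0, 0], "angular": [0, 0, 0], "gripper": 15}, {"dp": [0, 0, 0], "angular": [0, 0, 0], "gripper": 15}, {"dp": [0, 0, 0], "angular": [0, 0, 0], "gripper": 15}, {"dp": [0, 0, 0], "angular": [0, 0, 0], "gripper": 15}], "grip_force": 30}}

```text
clock: 4.1
position: [0.4587, 0.0143, 0.005]
ee_rot: [0.708, 0.021, 0.705, -0.021]
contact_force: [-0.4, 0.0, 0.0]
width: 0.0213
```

```bash
python3 -c "
from h import *
plan(.4575,.0155,.003,-3.5)"
```

```text
t 4.1 p [0.4587 0.0143 0.005 ] jaw -3.4 tilt x [ 0.004 -0.    -1.   ] q [-0.12  0.36  2.07  0.    0.71 -0.06] w 0.0213 F [-0.4  0.   0. ]
world d [-0.0012  0.0012 -0.002 ] dp units [ 0.017  0.009 -0.011] ang units [0.002 0.003 0.   ] alt [array([0., 0., 0.]), array([-2., -0.,  0.])]
tool axes y [ 0.059  0.998 -0.   ] z [ 0.998 -0.059  0.004]
```

Request:
{"api": "arm_command", "payload": {"series": [{"dp": [-0.05, 0, 0], "angular": [0, 0.003, 0], "gripper": 15}, {"dp": [-0.12, 0, 0], "angular": [0, 0, 0], "gripper": 15}, {"dp": [-0.2, 0, 0], "angular": [0, 0, 0], "gripper": 15}, {"dp": [-0.3, 0, 0], "angular": [0, 0, 0], "gripper": 15}, {"dp": [-0.3, 0, 0], "angular": [0, 0, 0], "gripper": 15}, {"dp": [-0.3, 0, 0], "angular": [0, 0, 0], "gripper": 15}, {"dp": [-0.2, 0, 0], "angular": [0, 0, 0], "gripper": 15}, {"dp": [-0.05, 0, 0], "angular": [0, 0, 0], "gripper": 15}]}}

```text
clock: 5.1
position: [0.4578, 0.0147, 0.1944]
ee_rot: [0.705, 0.021, 0.708, -0.021]
contact_force: [-0.6, -0.7, -1.5]
width: 0.0213
```

```bash
python3 -c "
from h import *
rows(.6005,.275,.18,-6.5,8)"
```

```text
t 5.1 p [0.4578 0.0147 0.1944] jaw -3.3 tilt x [-0.004  0.    -1.   ] q [-0.12  0.13  1.8  -0.    1.22 -0.06] w 0.0213 F [-0.6 -0.7 -1.5]
world d [ 0.1427  0.2603 -0.0144] dp units [0.116 2.235 1.061] ang units [ 0.035 -0.002  0.   ] alt [array([ 0.04, -0.  ,  0.  ]), array([-1.96, -0.  , -0.  ])]
tool axes y [0.058 0.998 0.   ] z [ 0.998 -0.058 -0.004]
0 dp [0.01 0.28 0.13] ang 0.035
1 dp [0.01 0.29 0.12] ang 0.0
2 dp [0.01 0.29 0.12] ang 0.0
3 dp [0.01 0.29 0.12] ang 0.0
4 dp [0.01 0.29 0.12] ang 0.0
5 dp [0.01 0.29 0.12] ang 0.0
6 dp [0.01 0.29 0.12] ang 0.0
7 dp [0.01 0.29 0.12] ang 0.0
```

Request:
{"api": "arm_command", "payload": {"series": [{"dp": [0, 0.15, 0.08], "angular": [0.035, 0, 0], "gripper": 15}, {"dp": [0, 0.3, 0.14], "angular": [0, 0, 0], "gripper": 15}, {"dp": [0, 0.36, 0.16], "angular": [0, 0, 0], "gripper": 15}, {"dp": [0, 0.36, 0.16], "angular": [0, 0, 0], "gripper": 15}, {"dp": [0, 0.36, 0.16], "angular": [0, 0, 0], "gripper": 15}, {"dp": [0, 0.3, 0.14], "angular": [0, 0, 0], "gripper": 15}, {"dp": [0, 0.18, 0.08], "angular": [0, 0, 0], "gripper": 15}, {"dp": [0, 0.08, 0.04], "angular": [0, 0, 0], "gripper": 15}]}}

```text
clock: 6.1
position: [0.5997, 0.2566, 0.1845]
ee_rot: [0.7, 0.04, 0.712, -0.044]
contact_force: [1.5, -0.8, -0.3]
width: 0.0214
```

```bash
python3 -c "
from h import *
plan(.6005,.275,.125,-6.5)
d=get_image('top');cv2.imwrite('pics/top1.png',d['image'][110:280,130:370].repeat(3,0).repeat(3,1))
P=cloud(d);h=cv2.cvtColor(d['image'],cv2.COLOR_BGR2HSV);m=(cv2.inRange(h,(10,70,150),(25,255,255))>0)
m1=m&(P[...,2]>.15)&(P[...,0]<.75)&(P[...,0]>.45);print(m1.sum(),rect(P,m1) if m1.sum()>20 else '',np.nanmedian(P[m1],0))"
```

```text
t 6.1 p [0.5997 0.2566 0.1845] jaw -6.7 tilt x [-0.018 -0.004 -1.   ] q [0.3  0.43 1.39 0.   1.34 0.41] w 0.0214 F [ 1.5 -0.8 -0.3]
world d [ 0.0008  0.0184 -0.0595] dp units [ 0.495  0.156 -0.003] ang units [-0.003 -0.011  0.004] alt [array([-0.  , -0.01,  0.  ]), array([2.  , 0.01, 0.02])]
tool axes y [ 0.117  0.993 -0.007] z [ 0.993 -0.117 -0.017]
240 ((589.0552368164062, 256.2579345703125), (32.266822814941406, 168.66915893554688), 0.652791440486908) [0.59344536 0.20650093 0.20182683]
```

View pics/top1.png

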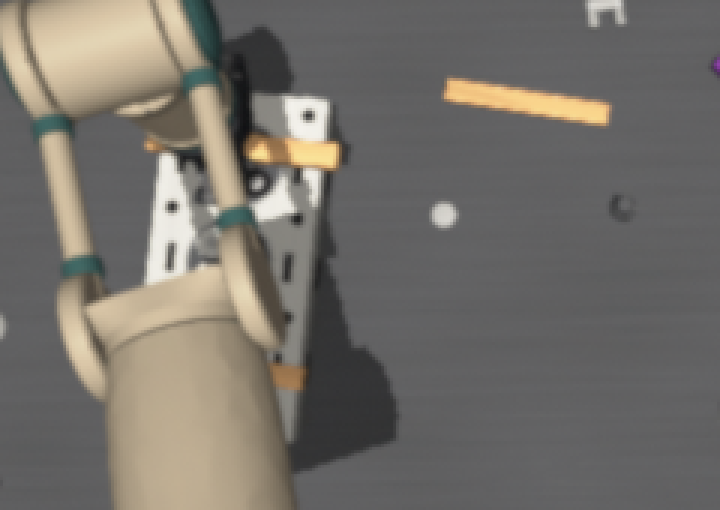

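The held stick is level across the head's far half (crop about (250,148)), and the thin strip, socket and adapter are undisturbed. I correct y by +18 mm and descend to just above the face.

Request:
{"api": "arm_command", "payload": {"series": [{"dp": [0.04, 0.08, 0], "angular": [0, -0.01, 0.004], "gripper": 15}, {"dp": [0.09, 0.06, 0], "angular": [0, 0, 0], "gripper": 15}, {"dp": [0.1, 0.02, 0], "angular": [0, 0, 0], "gripper": 15}, {"dp": [0.09, 0, 0], "angular": [0, 0, 0], "gripper": 15}, {"dp": [0.06, 0, 0], "angular": [0, 0, 0], "gripper": 15}, {"dp": [0.04, 0, 0], "angular": [0, 0, 0], "gripper": 15}, {"dp": [0.03, 0, 0], "angular": [0, 0, 0], "gripper": 15}, {"dp": [0, 0, 0], "angular": [0, 0, 0], "gripper": 15}]}}

```text
clock: 7.15
position: [0.6002, 0.2741, 0.1255]
ee_rot: [0.705, 0.042, 0.707, -0.043]
contact_force: [0.5, 0.1, -0.4]
width: 0.0212
```

```bash
python3 -c "
from h import *
plan(.6005,.275,.115,-6.5)"
```

```text
t 7.15 p [0.6002 0.2741 0.1255] jaw -6.9 tilt x [-0.004 -0.001 -1.   ] q [ 0.32  0.47  1.47 -0.    1.21  0.44] w 0.0212 F [ 0.5  0.1 -0.4]
world d [ 0.0003  0.0009 -0.0105] dp units [0.088 0.008 0.002] ang units [-0.004 -0.002  0.001] alt [array([-0., -0.,  0.]), array([2., 0., 0.])]
tool axes y [ 0.12   0.993 -0.002] z [ 0.993 -0.12  -0.003]
```

Request:
{"api": "arm_command", "payload": {"series": [{"dp": [0.015, 0, 0], "angular": [0, -0.002, 0], "gripper": 15}, {"dp": [0.015, 0, 0], "angular": [0, 0, 0], "gripper": 15}, {"dp": [0.015, 0, 0], "angular": [0, 0, 0], "gripper": 15}, {"dp": [0.015, 0, 0], "angular": [0, 0, 0], "gripper": 15}, {"dp": [0.01, 0, 0], "angular": [0, 0, 0], "gripper": 15}, {"dp": [0.01, 0, 0], "angular": [0, 0, 0], "gripper": 15}, {"dp": [0.005, 0, 0], "angular": [0, 0, 0], "gripper": 15}, {"dp": [0, 0, 0], "angular": [0, 0, 0], "gripper": 15}]}}

```text
clock: 8.15
position: [0.6009, 0.2743, 0.1156]
ee_rot: [0.706, 0.042, 0.705, -0.043]
contact_force: [-0.2, -0.3, -0.6]
width: 0.0213
```

Request:
{"api": "arm_command", "payload": {"series": [{"dp": [0.01, 0, 0], "angular": [0, 0, 0], "gripper": 15}, {"dp": [0.01, 0, 0], "angular": [0, 0, 0], "gripper": 15}, {"dp": [0, 0, 0], "angular": [0, 0, 0], "gripper": 15}, {"dp": [0, 0, 0], "angular": [0, 0, 0], "gripper": 15}, {"dp": [0, 0, 0], "angular": [0, 0, 0], "gripper": 15}, {"dp": [0, 0, 0], "angular": [0, 0, 0], "gripper": 15}, {"dp": [0, 0, 0], "angular": [0, 0, 0], "gripper": 15}, {"dp": [0, 0, 0], "angular": [0, 0, 0], "gripper": 15}]}}

```text
clock: 9.15
position: [0.6011, 0.2744, 0.115]
ee_rot: [0.707, 0.042, 0.705, -0.043]
contact_force: [-0.3, -0.1, 0.3]
width: 0.0212
```

Request:
{"api": "arm_command", "payload": {"series": [{"dp": [0.02, 0, 0], "angular": [0, 0, 0], "gripper": 15}, {"dp": [0.02, 0, 0], "angular": [0, 0, 0], "gripper": 15}, {"dp": [0.02, 0, 0], "angular": [0, 0, 0], "gripper": 15}, {"dp": [0, 0, 0], "angular": [0, 0, 0], "gripper": 15}, {"dp": [0, 0, 0], "angular": [0, 0, 0], "gripper": 15}, {"dp": [0, 0, 0], "angular": [0, 0, 0], "gripper": 15}, {"dp": [0, 0, 0], "angular": [0, 0, 0], "gripper": 15}, {"dp": [0, 0, 0], "angular": [0, 0, 0], "gripper": 15}]}}

```text
clock: 10.15
position: [0.6012, 0.2744, 0.1151]
ee_rot: [0.708, 0.043, 0.704, -0.042]
contact_force: [-0.4, -0.8, 2.2]
width: 0.021
```

The stick is on the face (z stopped, force risen). Release and lift.

Request:
{"api": "arm_command", "payload": {"series": [{"dp": [0, 0, 0], "angular": [0, 0, 0], "gripper": 26}, {"dp": [0, 0, 0], "angular": [0, 0, 0], "gripper": 34}, {"dp": [0, 0, 0], "angular": [0, 0, 0], "gripper": 60}, {"dp": [0, 0, 0], "angular": [0, 0, 0], "gripper": 60}, {"dp": [0, 0, 0], "angular": [0, 0, 0], "gripper": 60}, {"dp": [-0.1, 0, 0], "angular": [0, 0, 0], "gripper": 60}, {"dp": [-0.25, 0, 0], "angular": [0, 0, 0], "gripper": 60}, {"dp": [-0.4, 0, 0], "angular": [0, 0, 0], "gripper": 60}]}}

```text
clock: 11.15
position: [0.5984, 0.2736, 0.2031]
ee_rot: [0.705, 0.041, 0.707, -0.043]
contact_force: [0.9, -0.7, -1.1]
width: 0.0604
```

```bash
python3 -c "
from h import *
rows(.466,-.275,.22,78.5,16)"
```

```text
t 11.15 p [0.5984 0.2736 0.2031] jaw -6.9 tilt x [-0.003 -0.003 -1.   ] q [ 0.32  0.42  1.36 -0.    1.37  0.44] w 0.0604 F [ 0.9 -0.7 -1.1]
world d [-0.1324 -0.5486  0.0169] dp units [-0.125 -4.671 -0.547] ang units [-0.949 -0.003  0.   ] alt [array([-0.95, -0.  ,  0.  ]), array([1.05, 0.  , 0.  ])]
tool axes y [ 0.12   0.993 -0.003] z [ 0.993 -0.12  -0.003]
0 dp [-0.01 -0.29 -0.03] ang -0.119
1 dp [-0.01 -0.28 -0.09] ang -0.119
2 dp [-0.01 -0.26 -0.14] ang -0.119
3 dp [-0.01 -0.23 -0.18] ang -0.119
4 dp [-0.01 -0.19 -0.22] ang -0.119
5 dp [-0.01 -0.15 -0.26] ang -0.119
6 dp [-0.01 -0.1  -0.28] ang -0.119
7 dp [-0.01 -0.04 -0.29] ang -0.117
8 dp [-0.01  0.01 -0.29] ang -0.0
9 dp [-0.01  0.01 -0.29] ang -0.0
10 dp [-0.01  0.01 -0.29] ang -0.0
11 dp [-0.01  0.01 -0.29] ang -0.0
12 dp [-0.01  0.01 -0.29] ang -0.0
13 dp [-0.01  0.01 -0.29] ang -0.0
14 dp [-0.01  0.01 -0.29] ang -0.0
15 dp [-0.01  0.01 -0.29] ang -0.0
```

Request:
{"api": "arm_command", "payload": {"series": [{"dp": [-0.05, -0.29, -0.03], "angular": [-0.119, 0, 0], "gripper": 85}, {"dp": [-0.05, -0.28, -0.09], "angular": [-0.119, 0, 0], "gripper": 85}, {"dp": [-0.03, -0.26, -0.14], "angular": [-0.119, 0, 0], "gripper": 85}, {"dp": [0, -0.23, -0.18], "angular": [-0.119, 0, 0], "gripper": 85}, {"dp": [0, -0.19, -0.22], "angular": [-0.119, 0, 0], "gripper": 85}, {"dp": [0, -0.15, -0.26], "angular": [-0.119, 0, 0], "gripper": 85}, {"dp": [0, -0.1, -0.28], "angular": [-0.119, 0, 0], "gripper": 85}, {"dp": [0, -0.04, -0.29], "angular": [-0.117, 0, 0], "gripper": 85}]}}

```text
clock: 12.15
position: [0.5379, -0.0061, 0.2331]
ee_rot: [0.55, -0.456, 0.538, 0.447]
contact_force: [0.7, -0.2, 0.1]
width: 0.0848
```

```bash
python3 -c "
from h import *
d=get_image('top');P=cloud(d);h=cv2.cvtColor(d['image'],cv2.COLOR_BGR2HSV);m=cv2.inRange(h,(10,70,150),(25,255,255))
n,l,st,c=cv2.connectedComponentsWithStats(m)
for i in range(1,n):
    if 100<st[i,4]<1500: print(c[i].round(),st[i,4],np.nanmedian(P[l==i],0).round(3),rect(P,l==i))
rows(.466,-.275,.14,78.5,8)"
```

```text
[ 2. 69.] 215 [ 1.095  1.247 -0.418] ((1164.529296875, 1311.386962890625), (425.73193359375, 131.6073455810547), 32.35249328613281)
[209. 162.] 517 [0.601 0.274 0.132] ((610.7803955078125, 294.60028076171875), (212.1270294189453, 41.68943786621094), 81.29376220703125)
[200. 231.] 501 [0.406 0.3   0.132] ((407.7879333496094, 320.9768371582031), (211.2722625732422, 26.34087562561035), 83.40396881103516)
[113. 373.] 576 [0.026 0.516 0.18 ] ((38.60983657836914, 531.3751831054688), (150.70655822753906, 61.619346618652344), 10.154705047607422)
t 12.2 p [ 0.5369 -0.0103  0.2332] jaw 79.6 tilt x [ 0.02  -0.004 -1.   ] q [-0.15  0.21  1.6  -0.    1.32 -1.54] w 0.0855 F [-0.2 -2.1  0.5]
world d [-0.0709 -0.2647 -0.0932] dp units [ 0.774  0.197 -2.276] ang units [ 0.012 -0.     0.013] alt [array([ 0.01, -0.  ,  0.01]), array([-1.99, -0.02, -0.  ])]
tool axes y [-0.983  0.181 -0.02 ] z [ 0.181  0.983 -0.001]
0 dp [ 0.1   0.02 -0.28] ang 0.012
1 dp [ 0.1   0.02 -0.28] ang 0.0
2 dp [ 0.1   0.02 -0.28] ang 0.0
3 dp [ 0.1   0.02 -0.28] ang 0.0
4 dp [ 0.1   0.02 -0.28] ang 0.0
5 dp [ 0.1   0.02 -0.28] ang 0.0
6 dp [ 0.1   0.02 -0.28] ang 0.0
7 dp [ 0.1   0.02 -0.28] ang 0.0
```

The spare stick lies at (0.601, 0.274), with its top at 0.132. On to the cover.

Request:
{"api": "arm_command", "payload": {"series": [{"dp": [0.05, 0.02, -0.34], "angular": [0.012, 0, 0.013], "gripper": 85}, {"dp": [0.1, 0.03, -0.36], "angular": [0, 0, 0], "gripper": 85}, {"dp": [0.12, 0.03, -0.36], "angular": [0, 0, 0], "gripper": 85}, {"dp": [0.12, 0.03, -0.36], "angular": [0, 0, 0], "gripper": 85}, {"dp": [0.12, 0.03, -0.34], "angular": [0, 0, 0], "gripper": 85}, {"dp": [0.12, 0.02, -0.26], "angular": [0, 0, 0], "gripper": 85}, {"dp": [0.08, 0.01, -0.14], "angular": [0, 0, 0], "gripper": 85}, {"dp": [0.02, 0, -0.06], "angular": [0, 0, 0], "gripper": 85}]}}

```text
clock: 13.2
position: [0.4662, -0.2764, 0.1517]
ee_rot: [0.552, -0.45, 0.546, 0.441]
contact_force: [0.3, 0.6, -0.7]
width: 0.0853
```

```bash
python3 -c "
from h import *
plan(.466,-.275,.05,78.5)"
```

```text
t 13.2 p [ 0.4662 -0.2764  0.1517] jaw 78.1 tilt x [ 0.014 -0.005 -1.   ] q [-0.67  0.28  1.71  0.01  1.14 -2.03] w 0.0853 F [ 0.3  0.6 -0.7]
world d [-0.0002  0.0014 -0.1017] dp units [0.847 0.017 0.013] ang units [-0.004 -0.001  0.009] alt [array([-0.  , -0.  ,  0.01]), array([2.  , 0.01, 0.  ])]
tool axes y [-0.979  0.205 -0.015] z [ 0.205  0.979 -0.002]
```

Request:
{"api": "arm_command", "payload": {"series": [{"dp": [0.05, 0.01, 0.02], "angular": [-0.004, 0, 0.009], "gripper": 85}, {"dp": [0.15, 0, 0], "angular": [0, 0, 0], "gripper": 85}, {"dp": [0.2, 0, 0], "angular": [0, 0, 0], "gripper": 85}, {"dp": [0.2, 0, 0], "angular": [0, 0, 0], "gripper": 85}, {"dp": [0.1, 0, 0], "angular": [0, 0, 0], "gripper": 85}, {"dp": [0.06, 0, 0], "angular": [0, 0, 0], "gripper": 85}, {"dp": [0.02, 0, 0], "angular": [0, 0, 0], "gripper": 85}, {"dp": [0, 0, 0], "angular": [0, 0, 0], "gripper": 85}]}}

```text
clock: 14.2
position: [0.4711, -0.2688, 0.0587]
ee_rot: [0.547, -0.451, 0.545, 0.447]
contact_force: [-0.0, 0.1, 0.7]
width: 0.0852
```

```bash
python3 -c "
from h import *
plan(.466,-.275,.052,78.5)"
```

```text
t 14.2 p [ 0.4711 -0.2688  0.0587] jaw 78.9 tilt x [ 0.005 -0.003 -1.   ] q [-0.65  0.38  1.83  0.    0.93 -2.03] w 0.0852 F [-0.   0.1  0.7]
world d [-0.0051 -0.0062 -0.0067] dp units [ 0.056  0.032 -0.059] ang units [ 0.005 -0.001  0.004] alt [array([ 0., -0.,  0.]), array([-2.  , -0.01, -0.  ])]
tool axes y [-0.981  0.192 -0.006] z [ 0.192  0.981 -0.002]
```

Request:
{"api": "arm_command", "payload": {"series": [{"dp": [0.02, 0.02, -0.03], "angular": [0.005, 0, 0.004], "gripper": 85}, {"dp": [0.02, 0.01, -0.03], "angular": [0, 0, 0], "gripper": 85}, {"dp": [0.01, 0, 0], "angular": [0, 0, 0], "gripper": 60}, {"dp": [0, 0, 0], "angular": [0, 0, 0], "gripper": 42}, {"dp": [0, 0, 0], "angular": [0, 0, 0], "gripper": 28}, {"dp": [0, 0, 0], "angular": [0, 0, 0], "gripper": 25}, {"dp": [0, 0, 0], "angular": [0, 0, 0], "gripper": 25}, {"dp": [0, 0, 0], "angular": [0, 0, 0], "gripper": 25}], "grip_force": 90}}

```text
clock: 15.2
position: [0.4665, -0.2773, 0.0542]
ee_rot: [0.547, -0.448, 0.549, 0.445]
contact_force: [-0.4, -0.4, 0.0]
width: 0.0325
```

```bash
python3 -c "
from h import *
plan(.466,-.275,.052,78.5)"
```

```text
t 15.2 p [ 0.4665 -0.2773  0.0542] jaw 78.4 tilt x [ 0.001 -0.005 -1.   ] q [-0.66  0.39  1.83 -0.    0.92 -2.03] w 0.0325 F [-0.4 -0.4  0. ]
world d [-0.0005  0.0023 -0.0022] dp units [0.018 0.008 0.018] ang units [-0.001 -0.003  0.001] alt [array([-0., -0.,  0.]), array([2., 0., 0.])]
tool axes y [-0.98   0.201 -0.002] z [ 0.201  0.98  -0.004]
```

Request:
{"api": "arm_command", "payload": {"series": [{"dp": [-0.04, 0, 0], "angular": [0, 0, 0], "gripper": 25}, {"dp": [-0.1, 0, 0], "angular": [0, 0, 0], "gripper": 25}, {"dp": [-0.18, 0, 0], "angular": [0, 0, 0], "gripper": 25}, {"dp": [-0.25, 0, 0], "angular": [0, 0, 0], "gripper": 25}, {"dp": [-0.3, 0, 0], "angular": [0, 0, 0], "gripper": 25}, {"dp": [-0.3, 0, 0], "angular": [0, 0, 0], "gripper": 25}, {"dp": [-0.3, 0, 0], "angular": [0, 0, 0], "gripper": 25}, {"dp": [-0.2, 0, 0], "angular": [0, 0, 0], "gripper": 25}]}}

```text
clock: 16.2
position: [0.4617, -0.2718, 0.2565]
ee_rot: [0.546, -0.442, 0.55, 0.452]
contact_force: [-0.1, -0.4, -7.0]
width: 0.0327
```

```bash
python3 -c "
from h import *
rows(.503,.2865,.27,83.9,16)"
```

```text
t 16.2 p [ 0.4617 -0.2718  0.2565] jaw 78.4 tilt x [-0.014  0.008 -1.   ] q [-0.66  0.21  1.53 -0.    1.41 -2.03] w 0.0327 F [-0.1 -0.4 -7. ]
world d [0.0413 0.5583 0.0135] dp units [-0.081  0.596  4.628] ang units [-0.061  0.004 -0.01 ] alt [array([-0.06,  0.  , -0.01]), array([ 1.94, -0.01, -0.01])]
tool axes y [-0.98   0.2    0.015] z [0.2   0.98  0.005]
0 dp [-0.01  0.04  0.29] ang -0.061
1 dp [-0.01  0.01  0.29] ang -0.0
2 dp [-0.01  0.01  0.29] ang -0.0
3 dp [-0.01  0.01  0.29] ang -0.0
4 dp [-0.01  0.01  0.29] ang -0.0
5 dp [-0.01  0.01  0.29] ang -0.0
6 dp [-0.01  0.01  0.29] ang -0.0
7 dp [-0.01  0.01  0.29] ang -0.0
8 dp [-0.01  0.01  0.29] ang -0.0
9 dp [-0.01  0.01  0.29] ang -0.0
10 dp [-0.01  0.01  0.29] ang -0.0
11 dp [-0.01  0.01  0.29] ang -0.0
12 dp [-0.01  0.01  0.29] ang -0.0
13 dp [-0.01  0.01  0.29] ang -0.0
14 dp [-0.01  0.01  0.29] ang -0.0
15 dp [-0.01  0.01  0.29] ang -0.0
```

Request:
{"api": "arm_command", "payload": {"series": [{"dp": [-0.03, 0.02, 0.08], "angular": [-0.02, 0.004, -0.01], "gripper": 25}, {"dp": [-0.03, 0.02, 0.16], "angular": [-0.02, 0, 0], "gripper": 25}, {"dp": [-0.02, 0.02, 0.24], "angular": [-0.02, 0, 0], "gripper": 25}, {"dp": [-0.02, 0.01, 0.3], "angular": [0, 0, 0], "gripper": 25}, {"dp": [0, 0.01, 0.32], "angular": [0, 0, 0], "gripper": 25}, {"dp": [0, 0.01, 0.32], "angular": [0, 0, 0], "gripper": 25}, {"dp": [0, 0.01, 0.32], "angular": [0, 0, 0], "gripper": 25}, {"dp": [0, 0.01, 0.32], "angular": [0, 0, 0], "gripper": 25}]}}

```text
clock: 17.2
position: [0.4682, -0.0071, 0.2621]
ee_rot: [0.522, -0.469, 0.525, 0.481]
contact_force: [0.8, -0.2, -7.7]
width: 0.0325
```

```bash
python3 -c "
from h import *
plan(.503,.2865,.26,83.9)"
```

```text
t 17.2 p [ 0.4682 -0.0071  0.2621] jaw 84.5 tilt x [-0.013  0.01  -1.   ] q [-0.17  0.1   1.65  0.01  1.4  -1.64] w 0.0325 F [ 0.8 -0.2 -7.7]
world d [ 0.0348  0.2936 -0.0021] dp units [ 0.037 -0.053  2.463] ang units [ 0.006  0.005 -0.009] alt [array([ 0.01,  0.01, -0.01]), array([-1.99,  0.01,  0.01])]
tool axes y [-0.995  0.097  0.014] z [0.097 0.995 0.008]
```

Request:
{"api": "arm_command", "payload": {"series": [{"dp": [-0.02, -0.01, 0.36], "angular": [0.006, 0.005, -0.009], "gripper": 25}, {"dp": [-0.02, -0.01, 0.36], "angular": [0, 0, 0], "gripper": 25}, {"dp": [-0.02, -0.01, 0.36], "angular": [0, 0, 0], "gripper": 25}, {"dp": [0, -0.01, 0.36], "angular": [0, 0, 0], "gripper": 25}, {"dp": [0, -0.01, 0.34], "angular": [0, 0, 0], "gripper": 25}, {"dp": [0, 0, 0.28], "angular": [0, 0, 0], "gripper": 25}, {"dp": [0, 0, 0.2], "angular": [0, 0, 0], "gripper": 25}, {"dp": [0, 0, 0.1], "angular": [0, 0, 0], "gripper": 25}]}}

```text
clock: 18.2
position: [0.4843, 0.2932, 0.2582]
ee_rot: [0.514, -0.471, 0.528, 0.484]
contact_force: [0.2, -0.4, -6.7]
width: 0.0326
```

```bash
python3 -c "
from h import *
plan(.503,.2865,.2,83.9)
d=get_image('scene');cv2.imwrite('pics/sc1.png',d['image'][60:320,300:620].repeat(2,0).repeat(2,1))"
```

```text
t 18.2 p [0.4843 0.2932 0.2582] jaw 85.0 tilt x [-0.027  0.    -1.   ] q [ 0.41  0.26  1.46  0.01  1.45 -1.07] w 0.0326 F [ 0.2 -0.4 -6.7]
world d [ 0.0187 -0.0067 -0.0582] dp units [ 0.48  -0.173 -0.041] ang units [ 0.012 -0.002 -0.017] alt [array([ 0.01, -0.  , -0.02]), array([-1.99,  0.03, -0.  ])]
tool axes y [-0.996  0.087  0.027] z [ 0.087  0.996 -0.002]
```

View pics/sc1.png

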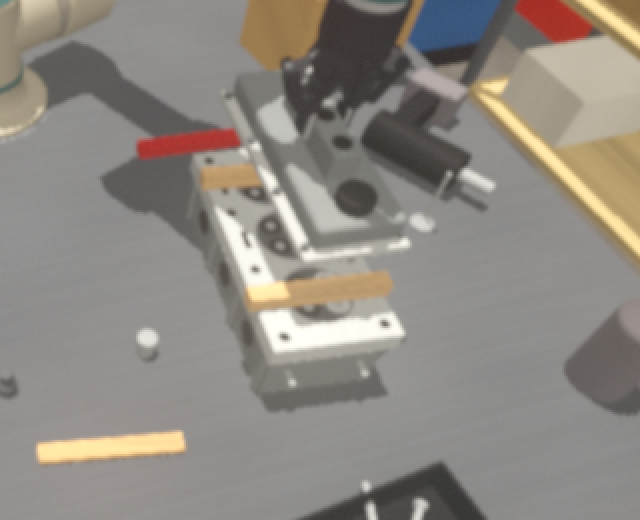

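The cover hangs above the head (crop about (320,170)). Both sticks are in place at (230,178) and (320,290), and the strip and socket are undisturbed. I'll straighten the tool, centre it and check the cover's tilt.

Request:
{"api": "arm_command", "payload": {"series": [{"dp": [0.03, -0.06, -0.02], "angular": [0.006, 0, -0.009], "gripper": 25}, {"dp": [0.06, -0.06, -0.01], "angular": [0.006, 0, -0.008], "gripper": 25}, {"dp": [0.08, -0.04, 0], "angular": [0, 0, 0], "gripper": 25}, {"dp": [0.06, -0.01, 0], "angular": [0, 0, 0], "gripper": 25}, {"dp": [0.03, 0, 0], "angular": [0, 0, 0], "gripper": 25}, {"dp": [0, 0, 0], "angular": [0, 0, 0], "gripper": 25}, {"dp": [0, 0, 0], "angular": [0, 0, 0], "gripper": 25}, {"dp": [0, 0, 0], "angular": [0, 0, 0], "gripper": 25}]}}

```text
clock: 19.25
position: [0.5043, 0.2847, 0.2233]
ee_rot: [0.525, -0.472, 0.528, 0.471]
contact_force: [0.8, 0.1, -7.2]
width: 0.032
```

```bash
cat >> h.py <<'E'
def deck():
    s=get_state();p=s["position"];zd=p[2]-.0542+.045
    for n in("scene","top"):
        d=get_image(n);P=cloud(d);Q=P[(np.abs(P[...,2]-zd)<.012)&(np.hypot(P[...,0]-p[0],P[...,1]-p[1])<.16)]
        g=cv2.cvtColor(d["image"],cv2.COLOR_BGR2HSV)
        A=np.c_[Q[:,:2]-p[:2],np.ones(len(Q))];w=np.ones(len(Q),bool)
        for _ in range(6):
            c=np.linalg.lstsq(A[w],Q[w,2],rcond=None)[0];w=np.abs(A@c-Q[:,2])<.004
        print(n,len(Q),w.sum(),"slopes",c[:2].round(4),"z",c[2].round(4),"exp",zd.round(4),"rect",cv2.minAreaRect((Q[w][:,:2]*1000).astype(np.float32)))
        Q=P[(np.abs(P[...,2]-zd-.036)<.008)&(np.hypot(P[...,0]-p[0],P[...,1]-p[1])<.1)];print("rail",cv2.minAreaRect((Q[:,:2]*1000).astype(np.float32)))
E
python3 -c "
from h import *
plan(.503,.2865,.188,83.9);deck()"
```

```text
t 19.25 p [0.5043 0.2847 0.2233] jaw 83.7 tilt x [-0.002 -0.004 -1.   ] q [ 0.4   0.29  1.51 -0.    1.35 -1.06] w 0.032 F [ 0.8  0.1 -7.2]
world d [-0.0013  0.0018 -0.0353] dp units [0.294 0.012 0.015] ang units [-0.002 -0.003 -0.001] alt [array([-0., -0., -0.]), array([ 2., -0.,  0.])]
tool axes y [-0.994  0.109  0.002] z [ 0.109  0.994 -0.004]
scene 2334 1883 slopes [-0.0052  0.0052] z 0.2146 exp 0.2141 rect ((505.6279296875, 284.8463134765625), (99.8870849609375, 263.80560302734375), 83.93197631835938)
rail ((510.371337890625, 285.0118103027344), (124.18143463134766, 58.45760726928711), 7.269208908081055)
top 1975 1684 slopes [-0.0035  0.0029] z 0.2141 exp 0.2141 rect ((504.2741394042969, 285.53985595703125), (100.3003921508789, 260.88861083984375), 83.8724136352539)
rail ((504.0113830566406, 278.7499084472656), (39.439605712890625, 130.79371643066406), 88.99787902832031)
```

The cover is level, centred and aligned. Descend to about 6 mm above contact.

Request:
{"api": "arm_command", "payload": {"series": [{"dp": [0.03, 0.01, 0.01], "angular": [0, -0.002, 0], "gripper": 25}, {"dp": [0.05, 0, 0], "angular": [0, 0, 0], "gripper": 25}, {"dp": [0.05, 0, 0], "angular": [0, 0, 0], "gripper": 25}, {"dp": [0.05, 0, 0], "angular": [0, 0, 0], "gripper": 25}, {"dp": [0.03, 0, 0], "angular": [0, 0, 0], "gripper": 25}, {"dp": [0.02, 0, 0], "angular": [0, 0, 0], "gripper": 25}, {"dp": [0, 0, 0], "angular": [0, 0, 0], "gripper": 25}, {"dp": [0, 0, 0], "angular": [0, 0, 0], "gripper": 25}]}}

```text
clock: 20.35
position: [0.503, 0.2862, 0.1936]
ee_rot: [0.526, -0.472, 0.527, 0.472]
contact_force: [0.2, -0.5, -6.4]
width: 0.0324
```

```bash
python3 -c "
from h import *
plan(.503,.2865,.1862,83.9)"
```

```text
t 20.35 p [0.503  0.2862 0.1936] jaw 83.7 tilt x [-0.002 -0.001 -1.   ] q [ 0.4   0.31  1.56 -0.    1.28 -1.06] w 0.0324 F [ 0.2 -0.5 -6.4]
world d [ 0.      0.0003 -0.0074] dp units [0.062 0.    0.003] ang units [-0.002 -0.001 -0.001] alt [array([-0., -0., -0.]), array([ 2., -0.,  0.])]
tool axes y [-0.994  0.109  0.002] z [ 0.109  0.994 -0.001]
```

Request:
{"api": "arm_command", "payload": {"series": [{"dp": [0.015, 0, 0], "angular": [0, 0, 0], "gripper": 25}, {"dp": [0.015, 0, 0], "angular": [0, 0, 0], "gripper": 25}, {"dp": [0.015, 0, 0], "angular": [0, 0, 0], "gripper": 25}, {"dp": [0.01, 0, 0], "angular": [0, 0, 0], "gripper": 25}, {"dp": [0.01, 0, 0], "angular": [0, 0, 0], "gripper": 25}, {"dp": [0, 0, 0], "angular": [0, 0, 0], "gripper": 25}, {"dp": [0, 0, 0], "angular": [0, 0, 0], "gripper": 25}, {"dp": [0, 0, 0], "angular": [0, 0, 0], "gripper": 25}]}}

```text
clock: 21.35
position: [0.5032, 0.2863, 0.1864]
ee_rot: [0.526, -0.472, 0.527, 0.472]
contact_force: [-1.5, -0.5, -5.8]
width: 0.0322
```

Request:
{"api": "arm_command", "payload": {"series": [{"dp": [0.01, 0, 0], "angular": [0, 0, 0], "gripper": 25}, {"dp": [0.01, 0, 0], "angular": [0, 0, 0], "gripper": 25}, {"dp": [0.01, 0, 0], "angular": [0, 0, 0], "gripper": 25}, {"dp": [0, 0, 0], "angular": [0, 0, 0], "gripper": 25}, {"dp": [0, 0, 0], "angular": [0, 0, 0], "gripper": 25}, {"dp": [0, 0, 0], "angular": [0, 0, 0], "gripper": 25}, {"dp": [0, 0, 0], "angular": [0, 0, 0], "gripper": 25}, {"dp": [0, 0, 0], "angular": [0, 0, 0], "gripper": 25}]}}

```text
clock: 22.35
position: [0.5033, 0.2864, 0.1863]
ee_rot: [0.527, -0.472, 0.526, 0.472]
contact_force: [-3.6, 0.2, 1.7]
width: 0.0323
```

The cover is seated: the vertical force went from −7 to +1.7 N and z has stopped. Release slowly, then rise.

Request:
{"api": "arm_command", "payload": {"series": [{"dp": [0, 0, 0], "angular": [0, 0, 0], "gripper": 35}, {"dp": [0, 0, 0], "angular": [0, 0, 0], "gripper": 40}, {"dp": [0, 0, 0], "angular": [0, 0, 0], "gripper": 60}, {"dp": [0, 0, 0], "angular": [0, 0, 0], "gripper": 80}, {"dp": [0, 0, 0], "angular": [0, 0, 0], "gripper": 80}, {"dp": [-0.05, 0, 0], "angular": [0, 0, 0], "gripper": 80}, {"dp": [-0.2, 0, 0], "angular": [0, 0, 0], "gripper": 80}, {"dp": [-0.3, 0, 0], "angular": [0, 0, 0], "gripper": 80}]}}

```text
clock: 23.35
position: [0.5039, 0.2865, 0.2517]
ee_rot: [0.527, -0.472, 0.526, 0.472]
contact_force: [0.3, 0.3, -0.1]
width: 0.0801
```

Request:
{"api": "arm_command", "payload": {"series": [{"dp": [-0.4, 0, 0], "angular": [0, 0, 0], "gripper": 80}, {"dp": [-0.3, 0, -0.2], "angular": [0, 0, 0], "gripper": 80}, {"dp": [0, 0, -0.35], "angular": [0, 0, 0], "gripper": 80}, {"dp": [0, 0, -0.35], "angular": [0, 0, 0], "gripper": 80}, {"dp": [0, 0, -0.35], "angular": [0, 0, 0], "gripper": 80}, {"dp": [0, 0, -0.35], "angular": [0, 0, 0], "gripper": 80}, {"dp": [0, 0, -0.2], "angular": [0, 0, 0], "gripper": 80}, {"dp": [0, 0, 0], "angular": [0, 0, 0], "gripper": 80}]}}

```text
clock: 24.35
position: [0.4817, 0.0667, 0.3457]
ee_rot: [0.531, -0.475, 0.521, 0.469]
contact_force: [0.8, 0.5, -0.6]
width: 0.0798
```

```bash
python3 -c "
from h import *
import h
print(get_state()['position'])
h.get_state=lambda:dict(position=np.array([.503,.2864,.1862]))
deck()
d=get_image('scene');cv2.imwrite('pics/sc2.png',d['image'][60:320,300:620].repeat(2,0).repeat(2,1))
d=get_image('top');P=cloud(d);hh=cv2.cvtColor(d['image'],cv2.COLOR_BGR2HSV);m=cv2.inRange(hh,(10,70,150),(25,255,255))
n,l,st,c=cv2.connectedComponentsWithStats(m)
for i in range(1,n):
    if 15<st[i,4]<1500: print(c[i].round(),st[i,4],np.nanmedian(P[l==i],0).round(3))"
```

```text
[0.48171276 0.06671962 0.34568963]
scene 2401 1977 slopes [-0.002   0.0058] z 0.1775 exp 0.177 rect ((505.37200927734375, 286.91546630859375), (100.56554412841797, 263.138671875), 83.95016479492188)
rail ((504.3940734863281, 287.1852111816406), (35.508697509765625, 131.08181762695312), 83.34205627441406)
top 2247 1933 slopes [0.0003 0.0002] z 0.177 exp 0.177 rect ((503.3533630371094, 287.2890319824219), (100.11639404296875, 260.34197998046875), 83.9507064819336)
rail ((503.3996276855469, 287.9500732421875), (35.35236358642578, 130.0458984375), 83.2699203491211)
[ 2. 69.] 226 [ 1.097  1.247 -0.417]
[305. 143.] 465 [0.676 0.005 0.009]
[182. 159.] 64 [0.61  0.351 0.132]
[174. 228.] 76 [0.416 0.373 0.132]
[113. 373.] 603 [0.028 0.516 0.18 ]
```

View pics/sc2.png

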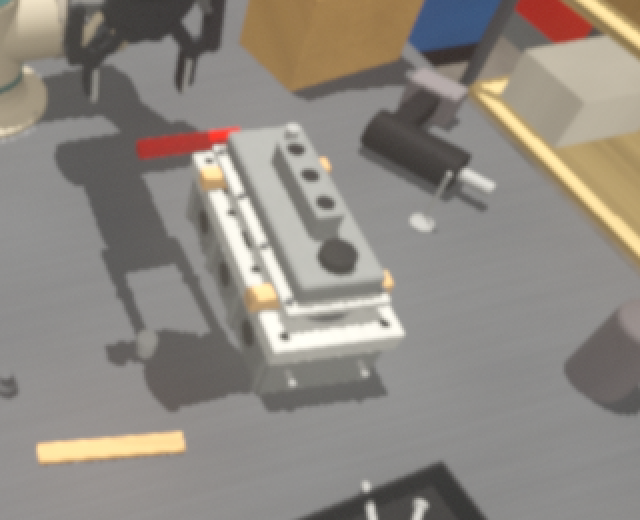

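The picture shows the cover resting on both sticks, whose ends show at (210,178), (260,295) and (388,280). It is level, the gripper is clear of it, and the bystanders have not moved. Handing in.

```bash
python3 -c "
from rig import *
print(sign_off())"
```

```text
the job is handed in; nothing more can be done
None
```

The job is done and handed in at about 24 s of the 64 s; no verdict is reported. The spare stick lies crossways on the head's far half, and the cam cover rests on both sticks.

- **Choosing the stick:** two wooden bars lay on the bench, and their heights from depth told them apart. The spare is about 22 mm high and the thin strip about 10 mm.
- **Spare stick:** it lies about 98 mm from the middle on the +x side, close to parallel with the first stick. Before the cover went on, the top view put it at (0.601, 0.274), top 132 mm up, against a target of (0.6005, 0.276).
- **Cover:** the deck centre is within about 2.5 mm of the head's centre and aligned to it within about 0.2°. The deck height of 0.177 m puts the underside about 132 mm up. The top view reads it level, with slopes under 0.001. The scene view disagrees slightly, giving about 0.006, still well inside the 0.03 limit.
- **Gentle set-down:** the force readings I saw at set-down were small, about 2 N for the stick and about 8 N for the cover.
- **Bystanders:** the thin strip measures unmoved. The socket and adapter I only checked by eye, and they look undisturbed. The first stick measured where it started before the cover went on. After that only its ends showed, at the right height and place.

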